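# Feed the row of vial racks home in the sampler

## Robot

A 6-joint arm with a two-finger parallel gripper is mounted at the origin on the work surface. World frame = base frame: x ahead of the robot, y to its left, z up, the work surface at z = 0. Lengths are in m, angles in rad, forces in N, time in s.
With the tool pointing down it reaches from about 0.3 to 0.875 m from the base axis. Payload 6.4 kg.
Tool frame: the origin (TCP) lies midway between the tips of the shut fingers; the grasp point (between the pads) lies 19 mm behind it (ctrl.tcp_to_grasp is the distance from the TCP to the grasp point, in m); z points along the fingers, y is the direction in which the jaws open and shut (so a half turn about z gives the same grasp; the last joint's range is limited). The gripper opens to 85 mm and grips with 20 to 120 N. Pads are 22 mm wide; open, the fingers measure 114 mm over their backs; the gripper's body (76 mm by 85 mm) begins 54 mm behind the grasp point. The pads swing forward as they close: fully open they stand 13 mm farther back than shut.
Start: joints at [-1.535, 0.181, 1.607, -0, 1.354, -0.206], TCP at [0.138, -0.558, 0.231] pointing down, gripper open.
Joint ranges: [-2.99, 2.99], [-0.89, 2.07], [0.3, 2.58], [-1.14, 4.28], [0, 2.63], [-3.12, 3.12]. Speed limits (rad/s): [2.57, 2.57, 3.01, 3.14, 3.14, 3.14].

## Interface

Orientations are given as a unit quaternion [w, x, y, z].
In Python, from bench import monitor, imaging, order, spotter, ctrl gives the robot as it stands.
- The arm moves only by the shell command python3 -m pendant 'ROWS'. ROWS is JSON, a list that holds one entry, the list of rows, each a list of 5 numbers: the shift along the world's x, y, z in mm, then the turn about the world's z in degrees, then the finger opening in mm, from 0 to 85.4. A call has 1 to 8 rows; each row shifts and turns the commanded pose from where the row before left it; what a row does not reach is not made up. A row lasts 1/8 s, in which the tool goes at most 62.5 mm and 10.7 degrees, less where a joint would pass 70% of its speed; a pose out of reach is approached as far as the arm can. A call with a gripper value outside its range is refused whole. The fingers move at their own pace and stop on an object; the grip force is fixed at half the most. Time passes only in rows, so rows that do not move let the fingers close. It gives the time, the measured TCP pose, the force and the opening at its end, in the units of the state.
- monitor.get_obs(): the state, without advancing time (a new reading comes with each control period).
- imaging.camera(name): name is "scene" or "top"; returns a dict with "img" (400x640x3 uint8, red, green, blue), "vfov" (degrees; the focal length in pixels is half the picture's height over the tangent of half this angle, whatever the lens; pixels are square), "cx", "cy" (the principal point, pixels), "distortion" ([k1, k2, p1, p2, k3] as OpenCV has them; the pictures are not rectified), "origin" and "orientation" of the camera in the world. Camera axes: x right, y down, z forward; pixel columns grow to the right and rows downward; lengths in m; the calibration is good to about 2 mm. A picture is of the moment at which its call begins. There is no depth.
- order.hand_in(): hands the job in, once; it reports no verdict.
Trained networks look in the newest picture that a camera, given by its name, has taken for a name from the list of things; names that differ only in an ending like _2 or _b are one class to them, and where a whole thing is asked for, a point or a joint stands for the part that bears it (a point fixed in the world has none). Each returns a list of dicts, best first, with "confidence" (0 to 1); they miss things now and then, are a little off and sometimes report something else, mostly with a low value. They report only what shows in the picture. A call takes as long as a camera call.
- spotter.recognise(camera, thing): "at" ([x, y, z] in m, in the coordinates of the camera as it stood for that picture, good to about 4 mm: the middle of the surface that is visible of it).
- spotter.tip_of(camera, thing): "at" ([x, y, z] in m, in the coordinates of the camera as it stood for that picture, good to about 4 mm: a listed point, or the origin of a listed thing).
The state is a dict: "time_s": time; "q": joint angles; "dq": joint speeds; "joint_efforts": joint torques, N m; "eef_pos": TCP position; "eef_rot": TCP orientation; "wrist_force": force on the tool from outside, world axes, zero at the start; "torque": the same for the moment, N m; "opening": opening from 0.0 (shut) to 1.0 (fully open).
Only numpy, scipy, OpenCV 4.12 (cv2) and the standard library are available. Lean on these libraries where they do the work, as an engineer would, in place of code of your own. Each camera call takes 0.05 s, during which the arm holds its last target. There are 200 camera calls.

## Task

Gently push the row of five blue vial racks along the sampler's input lane, all together as one train and without lifting any of them, until the front one comes softly to rest against the end stop and all five stand touching. Then press the green start button on the control head and let it go. Leave the finished grey racks and everything else on the bench where they are.

Things in the scene. Friction and masses are not known exactly. Their poses are not given: they have to be found in the camera images.
- sampler: Fixed cream vial-rack sampler, deck 20 mm above the bench, yaw within 0.25 rad. Origin: on the bench, mid-width of the input lane; own y along the lanes, -y towards the control head. Input lane: x -58 to 58 mm, y -170 (end stop) to 205 mm (open end), between aluminium guide rails 16 mm high above the deck. Output lane: the same beside it, x 66 to 182 mm
- stop: The input lane's end stop at the foot of the control head: a steel plate with an orange plastic face, 100 mm wide, 30 mm high above the deck. Origin: on the deck (20 mm above the bench), at the middle of its orange face, at y = -170 mm in the sampler's frame; axes as the sampler's. It does not give: ease the racks onto it, glass vials must not be jolted (a run at 150 mm/s is far too hard)
- start_top (a point): The centre of the top face of the green start button (28 mm across), on top of the control head: a cream box at x -70 to 195 mm, y -300 to -178 mm in the sampler's frame, its top 92 mm above the bench
- start (a joint): Travel of the green start button, m: 0 up, 0.006 fully down (about 5 N); counts as pressed from 0.0045; springs back when let go
- rack_a: Blue vial rack with white end tags, one of five alike standing in a touching row in the input lane, in varying order: a moulded block 112 mm (own x, across the lane, 2 mm play each side) by 34 mm (own y, along the lane) by 34 mm high, with capped glass vials standing up to 52 mm above its underside. Origin: centre of its underside, on the deck. About 0.11 to 0.23 kg; it slides on the deck
- rack_b: Blue vial rack with yellow end tags, one of five alike standing in a touching row in the input lane, in varying order: a moulded block 112 mm (own x, across the lane, 2 mm play each side) by 34 mm (own y, along the lane) by 34 mm high, with capped glass vials standing up to 52 mm above its underside. Origin: centre of its underside, on the deck. About 0.11 to 0.23 kg; it slides on the deck
- rack_c: Blue vial rack with red end tags, one of five alike standing in a touching row in the input lane, in varying order: a moulded block 112 mm (own x, across the lane, 2 mm play each side) by 34 mm (own y, along the lane) by 34 mm high, with capped glass vials standing up to 52 mm above its underside. Origin: centre of its underside, on the deck. About 0.11 to 0.23 kg; it slides on the deck
- rack_d: Blue vial rack with green end tags, one of five alike standing in a touching row in the input lane, in varying order: a moulded block 112 mm (own x, across the lane, 2 mm play each side) by 34 mm (own y, along the lane) by 34 mm high, with capped glass vials standing up to 52 mm above its underside. Origin: centre of its underside, on the deck. About 0.11 to 0.23 kg; it slides on the deck
- rack_e: Blue vial rack with orange end tags, one of five alike standing in a touching row in the input lane, in varying order: a moulded block 112 mm (own x, across the lane, 2 mm play each side) by 34 mm (own y, along the lane) by 34 mm high, with capped glass vials standing up to 52 mm above its underside. Origin: centre of its underside, on the deck. About 0.11 to 0.23 kg; it slides on the deck
- done_1: Grey vial rack, same size as the blue ones, a finished one in the output lane; to be left alone. Origin: centre of its underside
- done_2: Grey vial rack, same size as the blue ones, a finished one in the output lane; to be left alone. Origin: centre of its underside
- wash_bottle: White bottle with a red cap, 64 mm across, 155 mm tall, on the bench beyond the lanes' open end; leave alone. Origin: centre of its underside
- tip_box: Closed blue pipette-tip box, 122 x 84 x 67 mm, on the bench; leave alone. Origin: centre of its underside
- beaker: Empty glass beaker, 68 mm across, 90 mm tall, on the bench beyond the control head; leave alone. Origin: centre of its underside
- solvent: Amber glass bottle with a blue cap, 86 mm across, 170 mm tall, on the bench beyond the control head; leave alone. Origin: centre of its underside
- timer: White square bench timer, 62 x 62 x 16 mm, flat on the bench; leave alone. Origin: centre of its underside
- pipette: White hand pipette about 240 mm long lying along its own x on the bench in front of the sampler, 26 mm high; leave alone. Origin: underside, middle of the grip body

How it is judged:
By the outcome, as a careful person would: the job done as asked, in the order asked, and still so for the second after the job is handed in, with the robot touching nothing.
It also fails if it takes over 40 s, if anything falls off the work surface, if the arm or the gripper's body presses on something with over 40 N, if the wrist force passes 120 N, or if a joint passes its speed limit or range.

## Working session

There is one attempt and no reset: what is moved stays moved. The work goes in short steps, Python scripts to look and compute and a shell command to move; the robot and the scene stay as the last step left them, time stands still between calls to the robot, and variables do not carry over. Pictures are saved under pics/ and viewed, about 8 in all and at most 12, crops included, and the job is handed in when it is done.

```bash
mkdir -p pics; cat > h.py <<'E'
from bench import monitor, imaging, order, spotter, ctrl
import numpy as np, cv2
from scipy.spatial.transform import Rotation as R
def cam(n,save=None):
    c=imaging.camera(n)
    if save: cv2.imwrite(f'pics/{save}.png',c['img'][:,:,::-1])
    c['f']=200/np.tan(np.radians(c['vfov'])/2)
    c['K']=np.array([[c['f'],0,c['cx']],[0,c['f'],c['cy']],[0,0,1.]])
    q=c['orientation'];c['R']=R.from_quat([q[1],q[2],q[3],q[0]]).as_matrix();c['o']=np.array(c['origin']);return c
def w(c,p): return c['R']@np.array(p)+c['o']
def ray(c,u,v,z):
    n=cv2.undistortPoints(np.array([[[u,v]]],float),c['K'],np.array(c['distortion'],float))[0,0]
    d=c['R']@np.array([n[0],n[1],1]);return c['o']+d*(z-c['o'][2])/d[2]
def px(c,P):
    rv=cv2.Rodrigues(c['R'].T)[0];return cv2.projectPoints(np.array(P,float).reshape(-1,1,3),rv,-c['R'].T@c['o'],c['K'],np.array(c['distortion'],float))[0][:,0]
E
python3 - <<'E'
from h import *
np.set_printoptions(precision=4,suppress=True)
print(monitor.get_obs())
for n in('top','scene'):
    c=cam(n,n+'0');print(n,c['o'],c['vfov'],c['R'][:,2])
    for t in ['sampler','stop','start_top','rack_a','done_1','wash_bottle','tip_box','beaker','solvent','timer','pipette']:
        for d in spotter.tip_of(n,t): print(t,round(d['confidence'],2),w(c,d['at']))
E
```

```text
{'time_s': 0.0, 'q': array([-1.5353,  0.1815,  1.608 ,  0.    ,  1.3538, -0.2063]), 'dq': array([ 0.001 ,  0.0016,  0.0004,  0.0014, -0.    , -0.0026]), 'joint_efforts': array([  0.0012, -44.487 , -35.1336,  -0.0001,   0.0091,  -0.    ]), 'eef_pos': array([ 0.1377, -0.5577,  0.2304]), 'eef_rot': array([-0.0009,  0.9927,  0.1206,  0.0001]), 'wrist_force': array([-0.091 , -0.265 ,  0.4819]), 'torque': array([-0.0375,  0.0102, -0.0011]), 'opening': 1.0035837717409348}
top [0.3916 0.0109 1.2374] 45.90136031033684 [ 0.0979 -0.0208 -0.995 ]
stop 0.61 [ 0.4891 -0.1341  0.0173]
start_top 0.48 [ 0.4895 -0.2043  0.1138]
rack_a 0.94 [ 0.4907 -0.0011  0.0229]
rack_a 0.89 [0.4918 0.0664 0.0198]
rack_a 0.89 [ 0.4899 -0.0394  0.0191]
rack_a 0.67 [0.4947 0.0353 0.0195]
rack_a 0.66 [0.4907 0.0948 0.018 ]
done_1 0.88 [0.6175 0.1434 0.0183]
done_1 0.68 [0.6145 0.1046 0.0173]
wash_bottle 0.6 [0.4804 0.311  0.0028]
wash_bottle 0.47 [ 0.4418 -0.3419  0.0071]
tip_box 0.82 [ 0.6135  0.3366 -0.0021]
tip_box 0.73 [ 0.3531  0.2059 -0.0009]
beaker 0.66 [ 0.4463 -0.3399  0.0008]
beaker 0.43 [0.6142 0.1064 0.0188
[... 265 characters left out ...]
.64 [ 0.4905 -0.1317  0.0166]
start_top 0.52 [0.6164 0.1049 0.0198]
start_top 0.51 [ 0.492  -0.2004  0.1157]
rack_a 0.88 [0.4904 0.069  0.0203]
rack_a 0.84 [ 0.4874 -0.0034  0.0207]
rack_a 0.8 [0.4941 0.1061 0.0192]
rack_a 0.64 [ 0.4893 -0.0283  0.0197]
rack_a 0.64 [ 0.444  -0.3393 -0.0081]
rack_a 0.59 [0.4933 0.039  0.0211]
done_1 0.73 [0.6204 0.1051 0.0217]
done_1 0.66 [0.6125 0.1462 0.016 ]
wash_bottle 0.86 [0.4756 0.3109 0.0004]
tip_box 0.83 [ 0.6154  0.3427 -0.0008]
beaker 0.88 [ 0.4418 -0.3388 -0.0041]
solvent 0.62 [ 0.5485 -0.3363 -0.0031]
timer 0.65 [ 0.3515  0.213  -0.0028]
timer 0.42 [ 0.4891 -0.1311  0.0181]
pipette 0.84 [ 0.3654 -0.1174  0.0011]
pipette 0.5 [0.6142 0.1438 0.0182]
```

```bash
python3 - <<'E'
import cv2
a=cv2.imread('pics/top0.png');cv2.imwrite('pics/top0c.png',cv2.resize(a[60:340,120:520],None,fx=2,fy=2,interpolation=cv2.INTER_CUBIC))
E
```

```text
(no output)
```

View pics/top0.png

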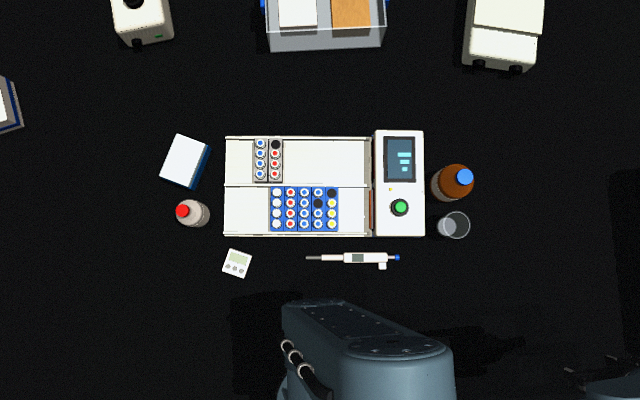

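View pics/scene0.png

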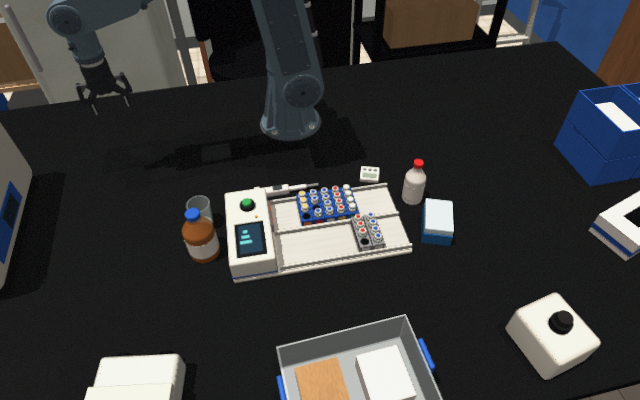

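The top view shows the lane running along world −y. The stop is orange at about (371,210), the racks span columns 270–338, the button is at (400,207), and the area behind the train is clear. The network positions agree with this layout. I'll set out towards the spot behind the train with the jaws turned across the lane.

```bash
python3 -m pendant '[[[18,36,0,3.8,50],[18,36,0,3.8,50],[18,36,0,3.8,50],[18,36,0,3.8,50],[18,36,0,3.8,50],[18,36,0,3.8,50],[18,36,0,3.8,50],[18,36,0,3.8,50]]]' | tail -5; python3 -m pendant '[[[18,36,0,3.8,50],[18,36,0,3.8,50],[18,36,0,3.8,50],[18,36,0,3.8,50],[18,36,0,3.8,50],[18,36,0,3.8,50],[18,36,0,3.8,50],[18,36,0,3.8,50]]]'|tail -5
python3 - <<'E'
import cv2,numpy as np
import h
c=h.cam('scene')  # current
# ortho from start picture (top0) at z=0.036 (rails), 0.5mm/px: col = y from .2 to -.2 , row = x .40 -> .70
t=h.cam('top'); img=cv2.imread('pics/top0.png')
for z,n in((0.036,'ortho36'),(0.02,'ortho20')):
    ys=np.linspace(.27,-.13,800);xs=np.linspace(.70,.41,580)
    Y,X=np.meshgrid(ys,xs);P=np.stack([X,Y,np.full_like(X,z)],-1).reshape(-1,3)
    m=h.px(t,P).reshape(580,800,2).astype(np.float32)
    cv2.imwrite(f'pics/{n}.png',cv2.remap(img,m[...,0],m[...,1],cv2.INTER_CUBIC))
E
```

```text
time_s: 2.2
eef_pos: [0.2821, -0.2692, 0.2315]
eef_rot: [0.0, 0.926, 0.378, 0.0]
wrist_force: [0.5, -0.6, 1.0]
opening: 0.584
time_s: 3.2
eef_pos: [0.4263, 0.019, 0.2316]
eef_rot: [0.0, 0.794, 0.607, 0.0]
wrist_force: [0.5, -1.2, 0.6]
opening: 0.584
```

View pics/ortho36.png

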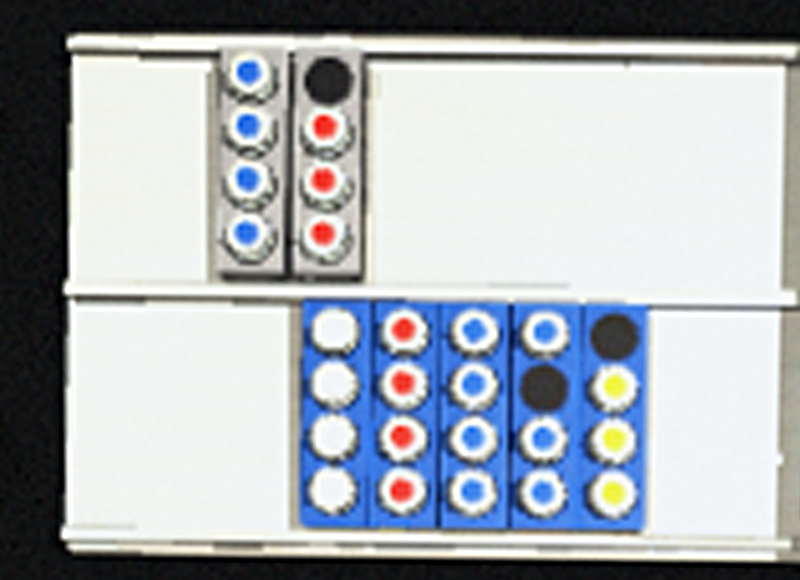

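The ortho view at rail height shows the lane yawed −0.011 rad, with its centre at x≈0.491. The train's rear face is at column 303 (y≈0.117) and its front at column 648 (y≈−0.053). The stop is about 80–86 mm ahead of the train.

```bash
python3 -m pendant '[[[16.5,35.5,0,3.7,50],[16.5,35.5,0,3.7,50],[16.5,35.5,0,3.7,50],[16.5,34.5,0,3.6,50],[0,0,-35,0,50],[0,0,-35,0,50],[0,0,-35,0,50],[0,0,-30,0,50]]]'; python3 -m pendant '[[[0,0,-25,0,50],[0,0,-20,0,50],[0,0,-10,0,50],[0,0,-8,0,50],[0,0,0,0,50]]]'
python3 - <<'E'
import cv2,h
for n in('top','scene'):
    c=h.cam(n,n+'1')
a=cv2.imread('pics/top1.png')[110:260,190:450];b=cv2.imread('pics/scene1.png')[150:300,190:450]
cv2.imwrite('pics/c1.png',cv2.resize(cv2.vconcat([a,b]),None,fx=2,fy=2,interpolation=cv2.INTER_CUBIC))
E
```

```text
time_s: 4.3
eef_pos: [0.4913, 0.158, 0.095]
eef_rot: [-0.0, 0.711, 0.703, -0.0]
wrist_force: [-0.4, 0.2, -0.5]
opening: 0.587
time_s: 4.92
eef_pos: [0.4917, 0.1585, 0.0332]
eef_rot: [-0.0, 0.711, 0.703, -0.0]
wrist_force: [-1.1, 0.3, 0.2]
opening: 0.585
```

View pics/c1.png

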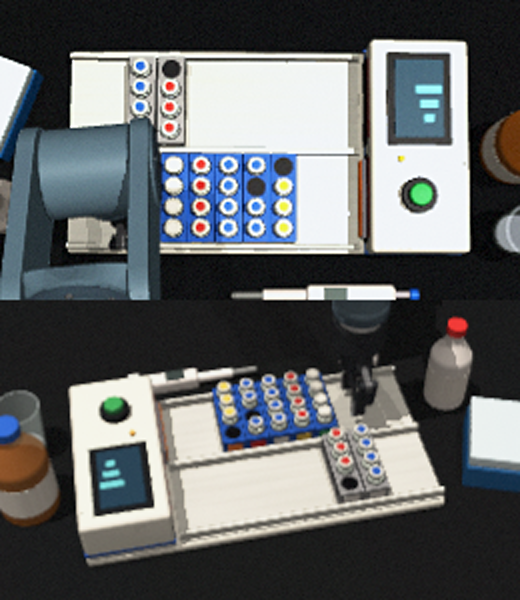

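The gripper stands in the lane behind the train, clear of the rails. I'll ease up to contact and then push slowly.

```bash
python3 -m pendant '[[[0,-8,-3,0,50],[0,-8,0,0,50],[0,-3,0,0,50],[0,-2,0,0,50],[0,-2,0,0,50],[0,-2,0,0,50]]]'; for i in 1; do python3 -m pendant '[[[0,-2,0,0,50],[0,-2,0,0,50],[0,-2,0,0,50],[0,-2,0,0,50]]]';done
```

```text
time_s: 5.78
eef_pos: [0.4917, 0.1337, 0.0303]
eef_rot: [0.0, 0.711, 0.703, 0.0]
wrist_force: [-0.0, 0.0, 0.7]
opening: 0.584
time_s: 6.28
eef_pos: [0.4917, 0.126, 0.0303]
eef_rot: [-0.0, 0.711, 0.703, 0.0]
wrist_force: [0.4, 4.5, 0.5]
opening: 0.582
```

```bash
python3 -m pendant '[[[0,-3,0,0,50],[0,-3,0,0,50],[0,-3,0,0,50],[0,-3,0,0,50],[-0.3,-3,0,0,50],[0,-3,0,0,50],[0,-3,0,0,50],[0,-3,0,0,50]]]'; python3 -m pendant '[[[0,-3,0,0,50],[0,-3,0,0,50],[-0.3,-3,0,0,50],[0,-3,0,0,50],[0,-3,0,0,50],[0,-2,0,0,50],[0,-1,0,0,50],[0,0,0,0,50]]]'
python3 - <<'E'
import cv2,h
a=h.cam('top','top2')['img'][:,:,::-1][160:260,220:390];b=h.cam('scene','scene2')['img'][:,:,::-1][165:265,220:390]
cv2.imwrite('pics/c2.png',cv2.resize(cv2.vconcat([a,b]),None,fx=3,fy=3,interpolation=cv2.INTER_CUBIC))
E
```

```text
time_s: 7.28
eef_pos: [0.4914, 0.1015, 0.0303]
eef_rot: [-0.0, 0.711, 0.703, -0.0]
wrist_force: [0.2, 4.4, -0.0]
opening: 0.587
time_s: 8.28
eef_pos: [0.4911, 0.0835, 0.0303]
eef_rot: [0.0, 0.711, 0.703, -0.0]
wrist_force: [0.3, 3.0, 0.7]
opening: 0.584
```

View pics/c2.png

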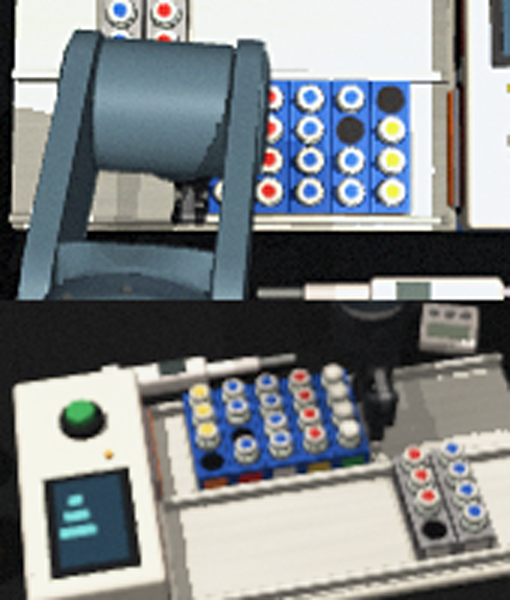

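The train is sliding straight and closed up. Its front edge is at about (357,208) and the stop's face at about (369,210) in the top picture. I'll work out the remaining gap.

```bash
python3 - <<'E'
import h
c=h.cam('top')
print(h.ray(c,357,208,.054),h.ray(c,369.2,210,.05),h.ray(c,369.2,210,.02))
for t in('rack_a','stop','start_top'):
    for d in h.spotter.tip_of('top',t): print(t,d['confidence'],h.w(c,d['at']))
    if t!='rack_a': 
        for d in h.spotter.recognise('top',t): print('rec',t,d['confidence'],h.w(c,d['at']))
E
```

```text
[ 0.49025161 -0.10112302  0.054     ] [ 0.48522399 -0.13231878  0.05      ] [ 0.48758951 -0.13593728  0.02      ]
rack_a 0.97 [ 0.49082091 -0.08670029  0.01999951]
rack_a 0.78 [ 0.490846   -0.04953041  0.01801725]
rack_a 0.75 [0.49096291 0.01742178 0.0198423 ]
rack_a 0.58 [ 0.49178897 -0.01405648  0.01676384]
stop 0.63 [ 0.4873339  -0.13412547  0.01743384]
rec stop 0.45 [0.47588139 0.29637751 0.10638599]
rec stop 0.44 [ 0.48209384 -0.13495936  0.04809222]
start_top 0.56 [ 0.48763602 -0.20001828  0.11442383]
start_top 0.51 [6.12743803e-01 3.38886806e-01 1.63351438e-04]
rec start_top 0.58 [ 0.48611397 -0.19909683  0.1146568 ]
```

```bash
python3 -m pendant '[[[-0.2,-1.5,0,0,50],[0,-3,0,0,50],[0,-3,0,0,50],[0,-3,0,0,50],[0,-3,0,0,50],[0,-3,0,0,50],[0,-2,0,0,50],[0,-1.5,0,0,50]]]'; python3 -m pendant '[[[0,-1,0,0,50],[0,-1,0,0,50],[0,-1,0,0,50],[0,-1,0,0,50],[0,-1,0,0,50],[0,-1,0,0,50]]]'
```

```text
time_s: 9.68
eef_pos: [0.4909, 0.0636, 0.0303]
eef_rot: [-0.0, 0.711, 0.703, -0.0]
wrist_force: [-0.1, 4.5, 0.4]
opening: 0.585
time_s: 10.42
eef_pos: [0.4909, 0.0577, 0.0303]
eef_rot: [-0.0, 0.711, 0.703, -0.0]
wrist_force: [-1.2, 4.2, 0.3]
opening: 0.585
```

```bash
python3 -m pendant '[[[0,-1,0,0,50],[0,-1,0,0,50],[0,-1,0,0,50],[0,-1,0,0,50]]]';python3 -m pendant '[[[0,-1,0,0,50],[0,-1,0,0,50]]]'
```

```text
time_s: 10.92
eef_pos: [0.4909, 0.0537, 0.0303]
eef_rot: [-0.0, 0.711, 0.703, -0.0]
wrist_force: [-0.1, 4.3, 1.0]
opening: 0.581
time_s: 11.18
eef_pos: [0.4908, 0.0517, 0.0302]
eef_rot: [-0.0, 0.711, 0.703, -0.0]
wrist_force: [-1.0, 4.6, 0.3]
opening: 0.585
```

```bash
python3 -m pendant '[[[0,-1,0,0,50]]]'|grep -E 'pos|force';python3 -m pendant '[[[0,-1,0,0,50]]]'|grep -E 'pos|force'; python3 -m pendant '[[[0,-0.7,0,0,50]]]'|grep -E 'pos|force'
```

```text
eef_pos: [0.4909, 0.0506, 0.0303]
wrist_force: [0.7, 5.0, -0.5]
eef_pos: [0.4909, 0.0497, 0.0303]
wrist_force: [-0.3, 4.4, -0.2]
eef_pos: [0.4909, 0.0495, 0.0303]
wrist_force: [-0.2, 9.7, 0.1]
```

```bash
python3 -m pendant '[[[0,-0.5,0,0,50]]]'|grep -E 'pos|force';python3 -m pendant '[[[0,0,0,0,50]]]'|grep -E 'pos|force'
python3 - <<'E'
import cv2,h
a=h.cam('top','top3')['img'][:,:,::-1][160:260,230:400];b=h.cam('scene','scene3')['img'][:,:,::-1][165:265,220:390]
cv2.imwrite('pics/c3.png',cv2.resize(cv2.vconcat([a,b]),None,fx=3,fy=3,interpolation=cv2.INTER_CUBIC))
E
```

```text
eef_pos: [0.4909, 0.0495, 0.0303]
wrist_force: [0.5, 11.9, 0.1]
eef_pos: [0.4909, 0.0495, 0.0303]
wrist_force: [1.0, 9.6, 0.1]
```

View pics/c3.png

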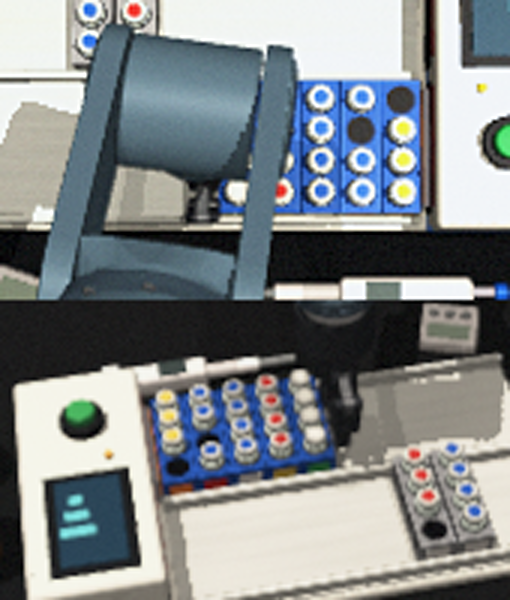

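The force rose to about 10–12 N with no further motion, and the picture shows the front rack against the orange face with all five closed up. I'll back off straight and rise.

```bash
python3 -m pendant '[[[0,1.5,0,0,50],[0,3,0,0,50],[0,8,0,0,50],[0,20,0,0,50],[0,10,20,0,50],[0,0,40,0,50],[0,0,45,0,50],[0,0,45,0,0]]]'; python3 -m pendant '[[[0,-30,0,0,0],[0,-45,0,0,0],[0,-45,0,0,0],[0,-45,0,0,0],[0,-45,0,0,0],[0,-40,0,0,0],[0,-30,0,0,0],[0,0,0,0,0]]]'
python3 - <<'E'
import cv2,h
c=h.cam('top','top4')
for d in h.spotter.tip_of('top','start_top'): print(d['confidence'],h.w(c,d['at']))
s=h.cam('scene','scene4')
for d in h.spotter.tip_of('scene','start_top'): print(d['confidence'],h.w(s,d['at']))
for k,n in((c,'top0'),(s,'scene0')):
    g=cv2.imread(f'pics/{n}.png');hs=cv2.cvtColor(g,cv2.COLOR_BGR2HSV)
    m=cv2.inRange(hs,(45,120,60),(80,255,255));N,L,S,C=cv2.connectedComponentsWithStats(m);i=1+S[1:,4].argmax();print(n,S[i],C[i],h.ray(k,*C[i],.112))
a=c['img'][:,:,::-1][120:260,230:500];b=s['img'][:,:,::-1][150:290,180:450]
cv2.imwrite('pics/c4.png',cv2.resize(cv2.vconcat([a,b]),None,fx=2.1,fy=2.1,interpolation=cv2.INTER_CUBIC))
E
```

```text
time_s: 12.9
eef_pos: [0.4906, 0.0912, 0.1817]
eef_rot: [0.0, 0.711, 0.703, -0.0]
wrist_force: [0.9, 0.4, -0.8]
opening: 0.385
time_s: 13.9
eef_pos: [0.4908, -0.1908, 0.1803]
eef_rot: [0.0, 0.712, 0.702, -0.0]
wrist_force: [-0.2, -0.4, 0.2]
opening: -0.005
0.55 [ 0.48772247 -0.20057702  0.11655463]
0.52 [ 0.48781416 -0.19930111  0.11574276]
top0 [395 201  12  12 109] [400.21100917 206.62385321] [ 0.48776032 -0.19975055  0.112     ]
scene0 [242 199  10   8  66] [246.27272727 202.37878788] [ 0.49244824 -0.19613713  0.112     ]
```

View pics/c4.png

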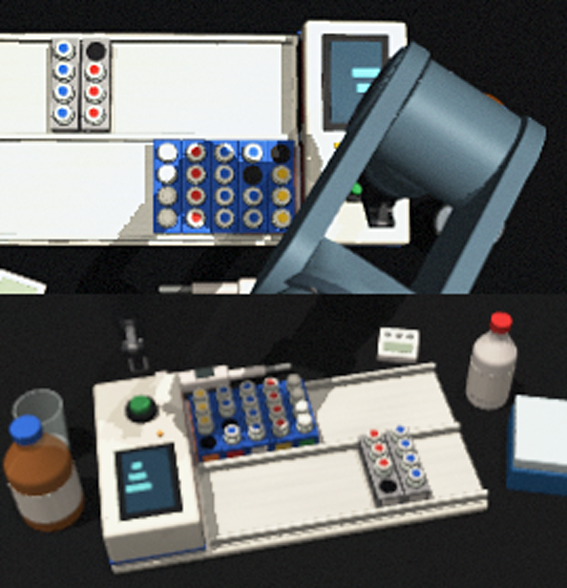

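The train still stands closed against the stop. The button is at about (0.488, −0.200, 0.115), and the two cameras agree. I'll move over it and come down slowly.

```bash
python3 -m pendant '[[[-2.5,-9,0,0,0],[0,0,-25,0,0],[0,0,-20,0,0],[0,0,-8,0,0],[0,0,-2,0,0],[0,0,0,0,0]]]'|grep -E 'pos|force'; for i in 1 2; do :; done; python3 -m pendant '[[[0,0,-2,0,0],[0,0,-2,0,0],[0,0,-1,0,0]]]'|grep -E 'pos|force';python3 -m pendant '[[[0,0,-2,0,0],[0,0,-1,0,0]]]'|grep -E 'pos|force'
```

```text
eef_pos: [0.4888, -0.1982, 0.126]
wrist_force: [-0.0, -0.1, -0.7]
eef_pos: [0.4884, -0.198, 0.1203]
wrist_force: [-0.2, 0.5, 0.0]
eef_pos: [0.4883, -0.1979, 0.1171]
wrist_force: [-0.2, 0.3, 0.6]
```

```bash
for i in 1; do python3 -m pendant '[[[0,-1,-1,0,0],[0,0,-1,0,0]]]'|grep -E 'pos|force';python3 -m pendant '[[[0,0,-1,0,0],[0,0,-1,0,0]]]'|grep -E 'pos|force';python3 -m pendant '[[[0,0,-1,0,0],[0,0,-1,0,0]]]'|grep -E 'pos|force';done
```

```text
eef_pos: [0.4884, -0.1991, 0.1153]
wrist_force: [0.9, 0.9, 0.5]
eef_pos: [0.4884, -0.199, 0.1133]
wrist_force: [-1.3, 0.3, 2.2]
eef_pos: [0.4884, -0.199, 0.1114]
wrist_force: [-1.9, 0.4, 2.9]
```

```bash
python3 -m pendant '[[[0,0,-1,0,0],[0,0,-1,0,0]]]'|grep -E 'pos|force';python3 -m pendant '[[[0,0,-1,0,0],[0,0,0,0,0]]]'|grep -E 'pos|force';python3 -m pendant '[[[0,0,-1,0,0],[0,0,0,0,0]]]'|grep -E 'pos|force'
```

```text
eef_pos: [0.4884, -0.199, 0.1094]
wrist_force: [-0.6, 0.7, 3.3]
eef_pos: [0.4885, -0.199, 0.1084]
wrist_force: [-2.0, 1.1, 4.6]
eef_pos: [0.4885, -0.199, 0.108]
wrist_force: [-3.7, 1.8, 9.6]
```

The button bottomed out: the tool stopped at z=0.108 and the force climbed past 5 N. Releasing it now.

```bash
python3 -m pendant '[[[0,0,2,0,0],[0,0,4,0,0],[0,0,10,0,0],[0,0,30,0,0],[0,0,35,0,0],[0,0,35,0,0],[-30,0,10,0,0],[-40,0,0,0,0]]]'|grep -vE 'rot'; python3 -m pendant '[[[-40,-20,0,0,0],[-30,-30,0,0,0],[0,-40,0,0,0],[0,0,0,0,0],[0,0,0,0,0]]]'|grep -vE 'rot'
python3 - <<'E'
import cv2,h
c=h.cam('top','top5');s=h.cam('scene','scene5')
for n,k in(('top',c),('scene',s)):
  for t in('stop','rack_a','done_1','start_top'):
    for d in h.spotter.tip_of(n,t): print(n,t,round(d['confidence'],2),h.w(k,d['at']).round(4))
a=c['img'][:,:,::-1][120:260,230:500];b=s['img'][:,:,::-1][150:290,180:450]
cv2.imwrite('pics/c5.png',cv2.resize(cv2.vconcat([a,b]),None,fx=2.1,fy=2.1,interpolation=cv2.INTER_CUBIC))
E
```

```text
time_s: 17.98
eef_pos: [0.4185, -0.1994, 0.2348]
wrist_force: [-0.6, -0.4, -0.4]
opening: 0.001
time_s: 18.6
eef_pos: [0.3483, -0.2885, 0.2332]
wrist_force: [0.7, -0.3, -0.7]
opening: -0.002
top stop 0.5 [ 0.4877 -0.1362  0.0188]
top rack_a 0.92 [0.4881 0.0156 0.0187]
top rack_a 0.9 [ 0.4907 -0.0841  0.0193]
top rack_a 0.8 [ 0.4901 -0.0453  0.0185]
top rack_a 0.7 [ 0.4926 -0.1199  0.017 ]
top rack_a 0.59 [ 0.4898 -0.0115  0.0223]
top done_1 0.83 [0.6179 0.1423 0.023 ]
top done_1 0.7 [0.6161 0.1079 0.0182]
top start_top 0.59 [ 0.4877 -0.2021  0.1155]
scene stop 0.18 [0.6174 0.1073 0.0183]
scene rack_a 0.95 [ 0.4897 -0.045   0.0219]
scene rack_a 0.89 [ 0.4898 -0.1115  0.022 ]
scene rack_a 0.68 [ 0.4885 -0.0125  0.0198]
scene rack_a 0.66 [0.4933 0.024  0.0198]
scene rack_a 0.57 [ 0.4875 -0.0799  0.0206]
scene done_1 0.86 [0.6179 0.1082 0.0184]
scene start_top 0.47 [ 0.4883 -0.1999  0.1167]
```

View pics/c5.png

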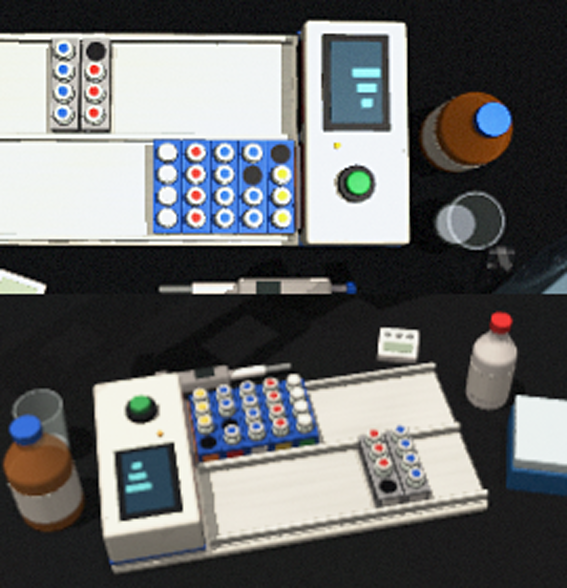

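```bash
python3 -c "from bench import order; print(order.hand_in())"
```

```text
the job is handed in; nothing more can be done
None
```

I pushed the five blue racks as one train along the input lane until the front one rested against the end stop, then pressed the start button and let it go. The job is handed in; it took about 18.6 s of the 40 s allowed.

**Racks:** The push ran at 24 mm/s or less, easing to about 8 mm/s for the last stretch. Sliding took about 4.5 N. At the stop the tool stopped moving while the force rose to about 12 N. In the last pictures the five racks stand closed up against the stop. Their mean position puts the front face at y ≈ −0.130 to −0.134 m, against a stop measured at −0.132 to −0.136 m.

**Start button:** The tool pressed straight down until it stopped moving at about 10 N, past the roughly 5 N needed for full travel. After release the button looks up, at a measured height of 0.116 m.

**Everything else:** The grey racks, bottles, beaker and pipette look unmoved, and the arm is clear of everything.

**Disagreements:** No check failed. The network positions scattered by several millimetres, and an early estimate of the stop differed by about 5 mm, so I relied on the force for the final contact. The pictures cannot show a gap under about 1 to 2 mm between racks.

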